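# Retract and lock the sprung probe of an inspection fixture

## Robot

A 6-joint arm with a two-finger parallel gripper is mounted at the origin on the work surface. World frame = base frame: x ahead of the robot, y to its left, z up, the work surface at z = 0. Lengths are in m, angles in rad, forces in N, time in s.
With the tool pointing down it reaches from about 0.2 to 0.875 m from the base axis. Payload 3.4 kg.
Tool frame: the origin (TCP) lies on the front face of the gripper's body, between the roots of the fingers; the fingertips stand 97 mm ahead of it and the grasp point (between the pads) lies 78 mm ahead of it (env.tcp_to_tips is the distance from the TCP to the fingertips, in m); z points along the fingers, y is the direction in which the jaws open and shut (so a half turn about z gives the same grasp; the last joint's range is limited). The gripper opens to 94 mm and grips with 3 to 60 N. Pads are 16 mm wide; open, the fingers measure 119 mm over their backs; the gripper's body (75 mm by 177 mm) begins 78 mm behind the grasp point.
Start: joints at [1.192, 0.276, 1.505, -0, 1.361, -0.121], TCP at [0.147, 0.556, 0.303] pointing down, gripper open.
Joint ranges: [-2.89, 2.89], [-0.75, 2.08], [0.22, 2.7], [-1.18, 4.32], [0.11, 2.71], [-2.7, 2.7]. Speed limits (rad/s): [2.57, 2.57, 3.14, 3.14, 3.14, 3.14].

## Interface

Orientations are given as a unit quaternion [x, y, z, w].
In Python, from station import env gives the robot as it stands.
- The arm moves only by the shell command python3 -m crank 'ROWS' [FORCE]. ROWS is text: rows parted by semicolons, each of 7 numbers parted by spaces: the shift along the world's x, y, z each as a share of 0.12 m, from -1 to 1, then the turn, a rotation vector about the world's x, y, z each as a share of pi rad, from -1 to 1, then the opening, from 0 (shut) to 1 (fully open). In form: tx ty tz ax ay az hand; .... A call has 1 to 5 rows; each row shifts and turns the commanded pose from where the row before left it; what a row does not reach is not made up. A row lasts 1/8 s, in which the tool goes at most 62.5 mm and 10.7 degrees, less where a joint would pass 70% of its speed; a pose out of reach is approached as far as the arm can. A call with a number of a shift or a turn outside -1 to 1 is refused whole. A call with a gripper value outside its range is refused whole. The fingers move at their own pace and stop on an object; FORCE is the grip in N (left out, the last holds). Time passes only in rows, so rows that do not move let the fingers close. It gives the time, the measured TCP pose, the force and the opening at its end, in the units of the state.
- env.state(): the state, without advancing time (a new reading comes with each control period).
- env.read_camera(name): name is "side" or "top" or "wrist"; returns the picture (420x560x3 uint8, red, green, blue); there is no depth.
- env.camera_model(name): a dict with "mtx" (3x3 intrinsics, pixels), "world_to_cam" (4x4, takes a point from world to camera coordinates); the wrist camera has in their place "T_tool_cam" (4x4, takes a point from camera to tool coordinates, whose origin is the TCP and whose axes are the flange's). Camera axes: x right, y down, z forward; pixel columns grow to the right and rows downward; lengths in m; the calibration is good to about 2 mm. The wrist camera is an equidistant fisheye: a pixel r from the principal point sees the ray r / f radians off the axis. A picture is of the moment at which its call begins: read the wrist's pose just before it. camera_model takes no time and is no camera call.
- env.close_job(): hands the job in, once; it reports no verdict.
Trained networks look in the newest picture that a camera, given by its name, has taken for a name from the list of things; names that differ only in an ending like _2 or _b are one class to them, and where a whole thing is asked for, a point or a joint stands for the part that bears it (a point fixed in the world has none). Each returns a list of dicts, best first, with "p" (0 to 1); they miss things now and then, are a little off and sometimes report something else, mostly with a low value. They report only what shows in the picture. A call takes as long as a camera call.
- env.find_in(query, camera): "extent" ([left, top, right, bottom] in pixels, round what is visible of it).
- env.silhouettes(query, camera): "mask" (420x560 bool, what is visible of it) and "extent" ([left, top, right, bottom] in pixels, round what is visible of it).
- env.mark_of(query, camera): "uv" ([column, row] in pixels: a listed point, or the origin of a listed thing).
The state is a dict: "clock": time; "q": joint angles; "qd": joint speeds; "effort": joint torques, N m; "tcp_pos": TCP position; "tcp_rot": TCP orientation; "contact_force": force on the tool from outside, world axes, zero at the start; "ft_torque": the same for the moment, N m; "opening": finger opening in m.
Only numpy, scipy, OpenCV 4.12 (cv2) and the standard library are available. Lean on these libraries where they do the work, as an engineer would, in place of code of your own. Each camera call takes 0.05 s, during which the arm holds its last target.

## Task

Make the probe fixture safe for loading: push its spring-loaded slide back, away from the V nest, until the pawl drops into the notch behind the catch ridge and holds the slide by itself. Then swing the lock lever through its quarter turn, clockwise seen from above, fully to its end stop and let go of everything, leaving the loose workpieces and gauges where they are.

Things in the scene. Friction and masses are not known exactly. Their poses are not given: they have to be found in the camera images.
- fixture: Fixed grey-painted base, 340 x 120 x 18 mm. Origin on the granite; base spans x -160..+180, y -60..+60 mm, with a lever pad out to y -115 between x -20 and +60. x: the way the slide retracts (roughly away from the robot), y left of that, z up. Order along x: V nest, slide, end block (x 100..125, 77 mm high), spring barrel. All of it at most 112 mm high, with the pawl up to 83 mm, above the slide.
- nest (a point): Centre of the empty dark steel V nest on the fixture, 30 mm above the granite. The nest spans 50 mm along fixture x and 80 mm along y and is up to 63 mm high. Axes as the fixture's.
- slide (a joint): Travel of the sprung slide, m: 0 = out towards the nest; grows as pushed along fixture +x; hard stop 0.046. Spring force 6 N at 0, 11.5 N at the stop, plus 1 N friction and a few N as the catch ridge lifts the pawl. Released too early it snaps back to 0; from about 0.041 the pawl drops behind the ridge and the slide then stays at about 0.040.
- pawl (a joint): Angle of the sprung pawl above the slide, rad: 0 = down (both before latching and when dropped in behind the ridge), about 0.17 while the ridge passes under its tooth. It works by itself.
- push_plate (a point): Centre of the nest-side (-x) face of the slide's upright steel push plate, 85 mm above the granite; moves with the slide; axes as the fixture's. Plate: 76 mm wide (y), 12 mm thick, 32 to 112 mm high. A stylus with a 16 mm ball sticks out of this face 38 mm towards the nest at 47 mm height, so push above 60 mm.
- lock_lever (a joint): Lock lever angle, rad: 0 = sticking out sideways (fixture -y), 1.571 = end stop, pointing along fixture -x (nest end). Grows clockwise seen from above. At angle t the post lies from the hinge in the direction (-sin t, -cos t) in fixture x, y. Starts at 0 to 0.3. Stays where left; friction 0.2 N m (2 N at the post).
- lever_hinge (a point): Point on the vertical hinge axis of the lock lever, 50 mm above the granite, at x +20, y -88 mm in the fixture frame. The dark hub round it is 40 mm in diameter, 45 mm high, with a bolt head to 51 mm; a dark clamp nose (18 mm wide, top 44 mm high) reaches 57 mm from the axis at right angles to the arm, and meets the side of the slide at the end stop. Axes as the fixture's.
- lever_post (a point): Centre of the top of the plain aluminium upright grip post at the end of the lock lever, 96 mm above the granite. Post: 26 mm diameter, 24 to 96 mm high, its axis 100 mm from the lever's hinge axis. The flat steel lever arm is 16 mm wide, its top 39 mm above the granite.
- ring_gauge: Loose steel ring, 84 mm outside, 44 mm inside, 26 mm high. Bystander; origin at the centre of its underside.
- turned_shaft: Loose steel turned shaft standing on its flange, flange 60 mm in diameter and 22 mm high, stem 32 mm in diameter, 85 mm high in all. Bystander; origin at the centre of its underside.
- setting_block: Loose stepped steel block 80 x 50 x 50 mm. Bystander; origin at the centre of its underside.

How it is judged:
On the way, in this order (a step that is already met when the one before it is completed fails the run):
1. the slide is pushed back and the pawl has dropped in behind its ridge (value of joint slide above 0.036 m and value of joint pawl below 0.06 rad), for 0.2 s.
2. the lock lever is swung to its end stop (value of joint lock_lever above 1.45 rad), for 0.2 s.
At the end, for the whole second after the job is handed in: The slide is held back by the pawl (slide joint over 0.036 m, pawl down, under 0.06 rad) and at rest, and the lock lever is within about 7 degrees of its end stop (joint over 1.45 rad) (all of step 1 and value of joint lock_lever above 1.45 rad and velocity of joint slide below 0.01 m/s and velocity of joint lock_lever below 0.05 rad/s); the robot touches nothing.
It fails at once if a loose workpiece or gauge is shifted more than 20 mm or tipped (distance of any of ring_gauge, turned_shaft, setting_block from where it was at the start of the episode above 0.02 m or angle between any of ring_gauge, turned_shaft, setting_block's own z axis and vertical above 0.4 rad).
It also fails if it takes over 51 s, if anything falls off the work surface, if the arm or the gripper's body presses on something with over 40 N, if the wrist force passes 120 N, or if a joint passes its speed limit or range.

## Working session

There is one attempt and no reset: what is moved stays moved. The work goes in short steps, Python scripts to look and compute and a shell command to move; the robot and the scene stay as the last step left them, time stands still between calls to the robot, and variables do not carry over. Pictures are saved under pics/ and viewed, and the job is handed in when it is done.

```bash
ls; mkdir -p pics
python3 - <<'E'
from station import env
import cv2
s=env.state(); print({k:s[k] for k in ('clock','tcp_pos','tcp_rot','opening')})
for n in('side','top'):
    im=env.read_camera(n); cv2.imwrite(f'pics/{n}0.png',im[:,:,::-1])
    m=env.camera_model(n); print(n,m['mtx'],m['world_to_cam'])
    for q in ['nest','push_plate','lever_hinge','lever_post','fixture','ring_gauge','turned_shaft','setting_block']:
        print(q,[(r['uv'],round(r['p'],2)) for r in env.mark_of(q,n)[:2]])
E
```

```text
pics
{'clock': 0.0, 'tcp_pos': array([0.14644624, 0.55564027, 0.30182723]), 'tcp_rot': array([ 1.28532543e-01,  9.91704897e-01, -8.56135179e-04, -2.21585618e-04]), 'opening': 0.09388050195552018}
side [[468.16662586   0.         281.46492457]
 [  0.         468.16662586 207.24971205]
 [  0.           0.           1.        ]] [[ 0.92053765 -0.38980701 -0.02570864 -0.54059734]
 [-0.21218664 -0.44365774 -0.87071501  0.22408261]
 [ 0.32800498  0.80698098 -0.49111549  0.77452277]
 [ 0.          0.          0.          1.        ]]
nest [([214.3, 231.3], 0.7)]
push_plate [([243.2, 202.3], 0.63)]
lever_hinge [([293.5, 222.4], 0.87)]
lever_post [([310.1, 231.1], 0.92)]
fixture [([270.1, 222.7], 0.82)]
ring_gauge [([253.7, 188.0], 0.83)]
turned_shaft [([297.0, 181.9], 0.69), ([243.0, 201.2], 0.59)]
setting_block [([217.4, 195.5], 0.57), ([242.6, 199.7], 0.43)]
top [[435.17506613   0.         272.68856154]
 [  0.         435.17506613 203.73462169]
 [  0.           0.           1.        ]] [[ 0.02763757 -0.99881608  0.04003243  0.04632704]
 [-0.99755008 -0.03013292 -0.06313351  0.59977102]
 [ 0.06426506 -0.03818949 -0.99720187  0.86250556]
 [ 0.          0.          0.          1.        ]]
nest [([246.3, 265.6], 0.62), ([143.9, 180.5], 0.2)]
push_plate [([242.9, 222.8], 0.7)]
lever_hinge [([290.6, 191.4], 0.83)]
lever_post [([347.0, 192.6], 0.63)]
fixture [([246.0, 196.5], 0.55), ([155.5, 228.3], 0.25)]
ring_gauge [([143.7, 181.8], 0.77), ([246.0, 196.9], 0.63)]
turned_shaft [([159.1, 121.0], 0.75)]
setting_block [([153.8, 228.6], 0.93)]
```

```bash
cat > h.py <<'E'
from station import env
import numpy as np
def ray(uv,n):
    m=env.camera_model(n);K=m['mtx'];T=np.array(m['world_to_cam'])
    d=T[:3,:3].T@(np.linalg.inv(K)@[uv[0],uv[1],1]); o=-T[:3,:3].T@T[:3,3]; return o,d
def atz(uv,n,z):
    o,d=ray(uv,n); return o+d*(z-o[2])/d[2]
def proj(p,n):
    m=env.camera_model(n);T=np.array(m['world_to_cam']);c=T[:3,:3]@p+T[:3,3];v=m['mtx']@c;return v[:2]/v[2]
E
python3 - <<'E'
from h import *
top={'nest':((246.3,265.6),.03),'push':((242.9,222.8),.085),'hinge':((290.6,191.4),.05),'post':((347,192.6),.096),'fix':((246,196.5),0),'ring':((143.7,181.8),0),'shaft':((159.1,121),0),'block':((153.8,228.6),0)}
side={'nest':((214.3,231.3),.03),'push':((243.2,202.3),.085),'hinge':((293.5,222.4),.05),'post':((310.1,231.1),.096),'fix':((270.1,222.7),0),'ring':((253.7,188),0),'shaft':((297,181.9),0),'block':((217.4,195.5),0)}
for k in top: print(k,atz(*[top[k][0]],'top',top[k][1]).round(4),atz(side[k][0],'side',side[k][1]).round(4))
E
```

```text
nest [0.4736 0.1128 0.03  ] [0.476  0.1029 0.03  ]
push [0.5567 0.1206 0.085 ] [0.5444 0.1015 0.085 ]
hinge [0.6214 0.0305 0.05  ] [0.6304 0.0337 0.05  ]
post [ 0.6181 -0.071   0.096 ] [ 0.6149 -0.077   0.096 ]
fix [0.6126 0.1184 0.    ] [0.6142 0.1309 0.    ]
ring [0.6363 0.3284 0.    ] [0.6403 0.3135 0.    ]
shaft [0.7636 0.3027 0.    ] [0.7583 0.2965 0.    ]
block [0.5413 0.3036 0.    ] [0.5412 0.3145 0.    ]
```

View pics/top0.png

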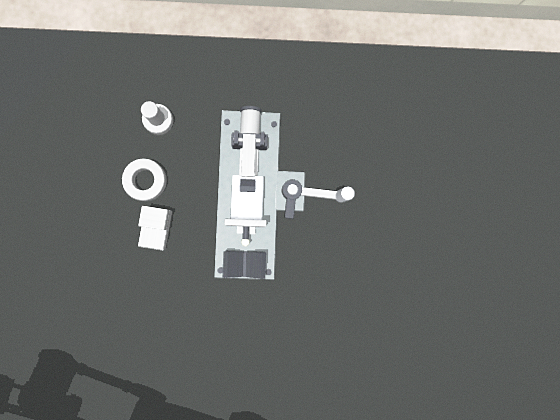

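View pics/side0.png

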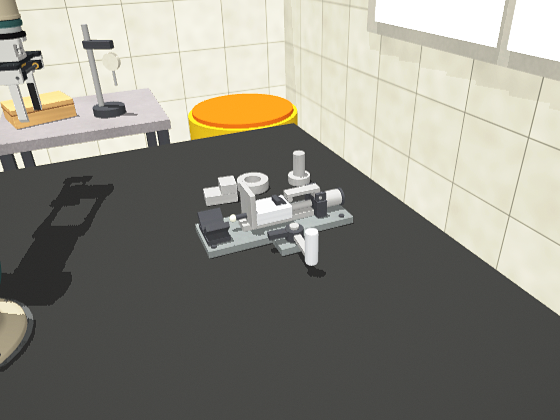

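Run:
```python
from h import *
import cv2
im=env.read_camera('top'); 
c=im[90:300,200:370]; cv2.imwrite('pics/topz.png',cv2.resize(c,None,fx=2.8,fy=2.8,interpolation=cv2.INTER_CUBIC)[:,:,::-1])
im=env.read_camera('side')
c=im[160:280,180:370]; cv2.imwrite('pics/sidez.png',cv2.resize(c,None,fx=4,fy=4,interpolation=cv2.INTER_CUBIC)[:,:,::-1])
```

```text
(no output)
```

View pics/topz.png

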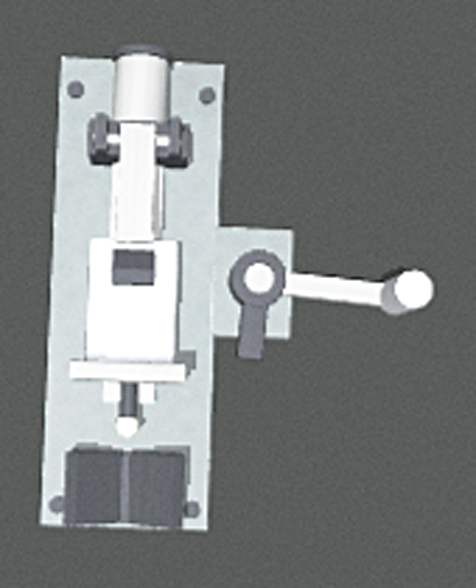

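View pics/sidez.png

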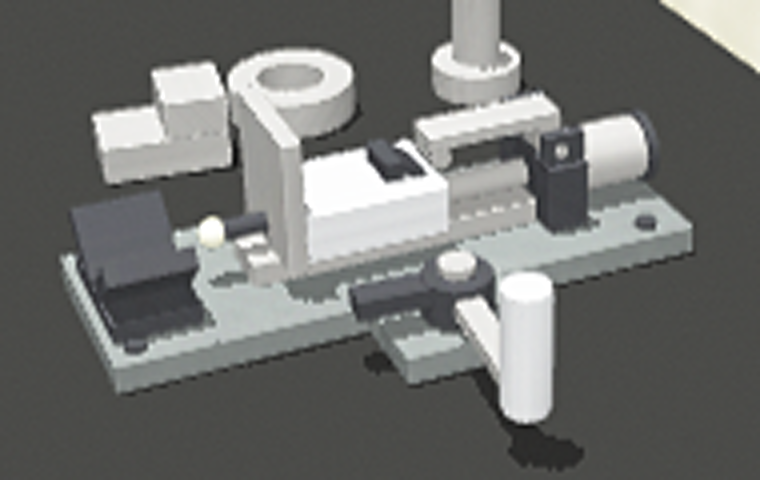

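The zoomed top view shows the base corners at about (62,57), (224,65), (208,530) and (40,525). The plate edge runs (70,372)–(186,378), and the post top is at (415,289).

Run:
```python
from h import *
Z=lambda u,v:((u+.5)/2.8-.5+200,(v+.5)/2.8-.5+90)
C=[atz(Z(*p),'top',.018)[:2] for p in [(62,57),(224,65),(208,530),(40,525)]]
F=np.array([[180,60],[180,-60],[-160,-60],[-160,60]])/1000
A=np.array(C);a=A-A.mean(0);f=F-F.mean(0)
H=(f.T@a); th=np.arctan2(H[0,1]-H[1,0],H[0,0]+H[1,1]);R=np.array([[np.cos(th),-np.sin(th)],[np.sin(th),np.cos(th)]])
o=A.mean(0)-R@F.mean(0); print('theta',th,'origin',o,'resid',(A-(F@R.T+o)).round(4).tolist())
fr=lambda p:(R.T@(np.array(p)[:2]-o)).round(4)
print('hinge world',R@[.02,-.088]+o)
for n,uv,z in [('plate L',Z(70,374),.112),('plate R',Z(186,378),.112),('post',Z(415,289),.096),('hub',Z(259,277),.051)]:
    w=atz(uv,'top',z); print(n,w.round(4),fr(w))
for n,uv,z in [('post',(180+526/4-.4,160+283/4-.4),.096),('hub',(180+459/4-.4,160+260/4-.4),.051),('mark push',(243.2,202.3),.085)]:
    w=atz(uv,'side',z); print(n,w.round(4),fr(w))
print('tool start yaw; plate face')
print(R)
```

```text
theta -0.009104125992239798 origin [0.60688864 0.11530046] resid [[-0.0008, -0.0008], [-0.001, 0.0008], [0.0011, 0.0002], [0.0007, -0.0002]]
hinge world [0.62608666 0.02712203]
plate L [0.5545 0.1524 0.112 ] [-0.0528  0.0367]
plate R [0.554  0.0781 0.112 ] [-0.0525 -0.0377]
post [ 0.6176 -0.0727  0.096 ] [ 0.0124 -0.1879]
hub [0.6268 0.0276 0.051 ] [ 0.0207 -0.0875]
post [ 0.6178 -0.0754  0.096 ] [ 0.0126 -0.1906]
hub [0.6277 0.0234 0.051 ] [ 0.0217 -0.0917]
mark push [0.5444 0.1015 0.085 ] [-0.0623 -0.0143]
tool start yaw; plate face
[[ 0.99995856  0.009104  ]
 [-0.009104    0.99995856]]
```

```bash
python3 -m crank '.32 -.366 0 0 0 .02 0;.32 -.366 0 0 0 .02 0;.32 -.366 0 0 0 .02 0;.32 -.366 0 0 0 .02 0;.32 -.366 0 0 0 0 0' 20; python3 -m crank '.32 -.366 0 0 0 0 0;.32 -.366 0 0 0 0 0;.32 -.366 0 0 0 0 0;.32 -.366 0 0 0 0 0;.32 -.366 0 0 0 0 0'
```

```text
clock: 1.62
tcp_pos: [0.3396, 0.335, 0.303]
tcp_rot: [0.003, 1.0, 0.0, 0.0]
contact_force: [1.1, 0.5, 0.0]
opening: 0.0474
clock: 2.25
tcp_pos: [0.5317, 0.1152, 0.3029]
tcp_rot: [0.003, 1.0, 0.0, 0.0]
contact_force: [0.3, 0.7, 0.0]
opening: 0.0008
```

```bash
python3 -m crank '0 0 -.37 0 0 -.005 0;0 0 -.37 0 0 0 0;0 0 -.37 0 0 0 0;0 0 0 0 0 0 0'
python3 - <<'E'
from h import *
import cv2
im=env.read_camera('side')
c=im[120:280,160:370]; cv2.imwrite('pics/sidez2.png',cv2.resize(c,None,fx=3.5,fy=3.5,interpolation=cv2.INTER_CUBIC)[:,:,::-1])
E
```

```text
clock: 2.75
tcp_pos: [0.5284, 0.1165, 0.1667]
tcp_rot: [0.011, 1.0, -0.0, -0.004]
contact_force: [-0.0, 0.6, 0.4]
opening: 0.0005
```

View pics/sidez2.png

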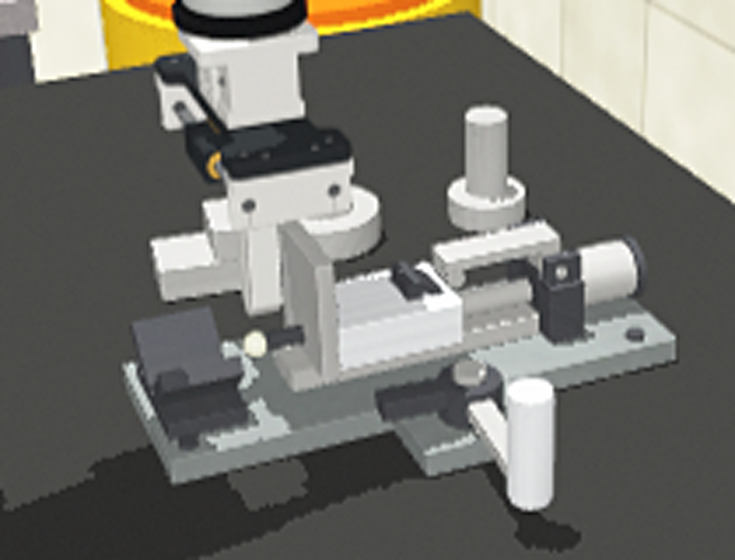

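The closed fingers (tips at about (262,300) in the zoom) hang between the nest and the plate, above the stylus ball. Next I creep forward to contact.

```bash
python3 -m crank '.08 0 .02 0 0 0 0;.05 0 0 0 0 0 0;0 0 0 0 0 0 0'; python3 -m crank '.04 0 0 0 0 0 0;0 0 0 0 0 0 0';  python3 -m crank '.04 0 0 0 0 0 0;0 0 0 0 0 0 0'
```

```text
clock: 3.18
tcp_pos: [0.5457, 0.117, 0.1738]
tcp_rot: [0.011, 1.0, 0.0, -0.001]
contact_force: [-6.0, -0.6, 3.3]
opening: 0.0003
clock: 3.42
tcp_pos: [0.5495, 0.117, 0.1737]
tcp_rot: [0.011, 1.0, 0.0, -0.002]
contact_force: [-7.2, -0.6, 4.9]
opening: 0.0004
clock: 3.68
tcp_pos: [0.5529, 0.117, 0.1737]
tcp_rot: [0.011, 1.0, -0.0, -0.003]
contact_force: [-10.2, -0.8, 7.8]
opening: 0.0004
```

```bash
python3 -m crank '.06 0 0 0 0 0 0;.06 0 0 0 0 0 0;.06 0 0 0 0 0 0;0 0 0 0 0 0 0'; python3 -m crank '.04 0 0 0 0 0 0;0 0 0 0 0 0 0'
```

```text
clock: 4.18
tcp_pos: [0.5748, 0.1168, 0.1737]
tcp_rot: [0.011, 1.0, -0.0, -0.003]
contact_force: [-9.3, -0.6, 6.9]
opening: 0.0005
clock: 4.42
tcp_pos: [0.579, 0.1168, 0.1737]
tcp_rot: [0.011, 1.0, -0.0, -0.004]
contact_force: [-10.6, -0.3, 7.7]
opening: 0.0002
```

Run:
```python
from h import *
import cv2
im=env.read_camera('side')
c=im[120:280,160:370]; cv2.imwrite('pics/sidez3.png',cv2.resize(c,None,fx=3.5,fy=3.5,interpolation=cv2.INTER_CUBIC)[:,:,::-1])
```

```text
(no output)
```

View pics/sidez3.png

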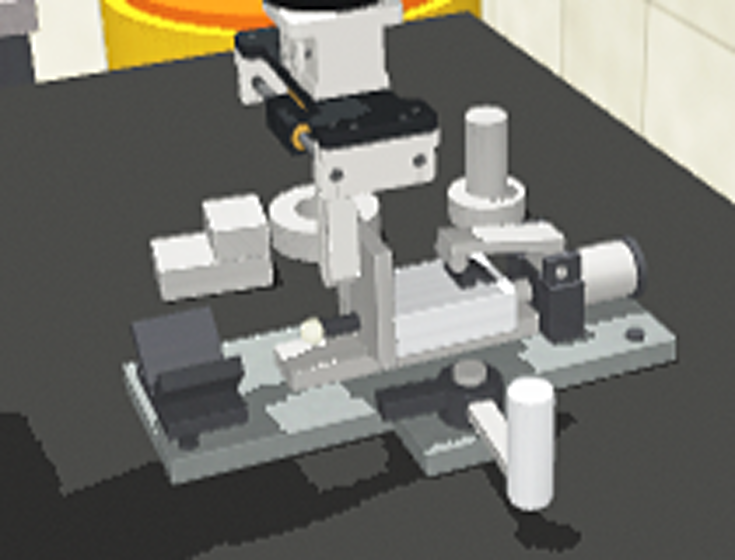

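The slide is well back and the pawl tooth (455,255) is riding on the ridge. I'll continue in small steps.

```bash
python3 -m crank '.03 0 0 0 0 0 0;0 0 0 0 0 0 0'; python3 -m crank '.03 0 0 0 0 0 0;0 0 0 0 0 0 0';python3 -m crank '.015 0 0 0 0 0 0;0 0 0 0 0 0 0'
```

```text
clock: 4.72
tcp_pos: [0.5827, 0.1168, 0.1737]
tcp_rot: [0.011, 1.0, -0.0, -0.004]
contact_force: [-10.3, -1.3, 6.8]
opening: 0.0008
clock: 4.97
tcp_pos: [0.586, 0.1168, 0.1737]
tcp_rot: [0.011, 1.0, -0.0, -0.004]
contact_force: [-10.3, -0.9, 6.7]
opening: 0.0004
clock: 5.22
tcp_pos: [0.5875, 0.1168, 0.1737]
tcp_rot: [0.011, 1.0, -0.0, -0.004]
contact_force: [-11.7, -0.2, 7.6]
opening: 0.0002
```

Run:
```python
from h import *
import cv2
im=env.read_camera('side')
c=im[120:280,160:370]; cv2.imwrite('pics/sidez4.png',cv2.resize(c,None,fx=3.5,fy=3.5,interpolation=cv2.INTER_CUBIC)[:,:,::-1])
```

```text
(no output)
```

View pics/sidez4.png

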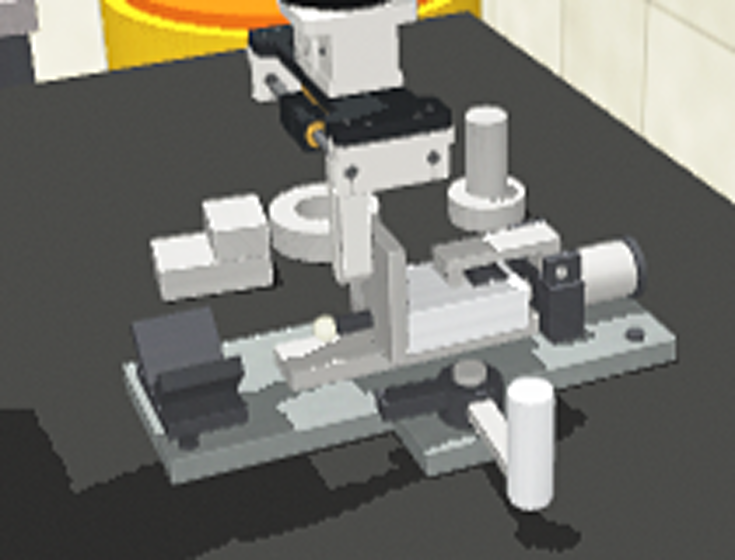

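The pawl arm is level again at about (495,245), so it has dropped in. I'll back off slowly and check that it holds.

```bash
python3 -m crank '-.04 0 0 0 0 0 0;-.04 0 0 0 0 0 0;0 0 0 0 0 0 0';python3 -m crank '-.1 0 0 0 0 0 0;0 0 0 0 0 0 0'
python3 - <<'E'
from h import *
import cv2
im=env.read_camera('side')
c=im[120:280,160:370]; cv2.imwrite('pics/sidez5.png',cv2.resize(c,None,fx=3.5,fy=3.5,interpolation=cv2.INTER_CUBIC)[:,:,::-1])
E
```

```text
clock: 5.65
tcp_pos: [0.5811, 0.1169, 0.1736]
tcp_rot: [0.011, 1.0, 0.0, -0.0]
contact_force: [-6.6, -1.1, 3.4]
opening: 0.0001
clock: 5.9
tcp_pos: [0.5699, 0.117, 0.1725]
tcp_rot: [0.011, 1.0, 0.0, 0.001]
contact_force: [1.0, 0.5, -0.7]
opening: 0.0001
```

View pics/sidez5.png

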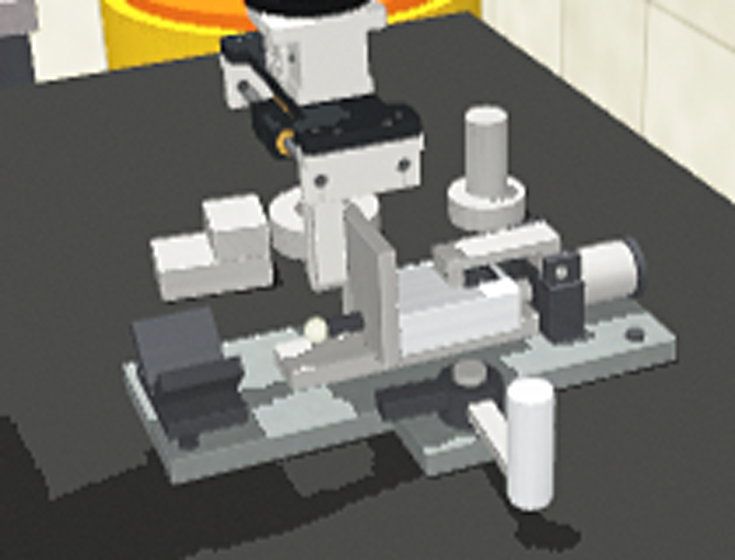

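Latched: the slide stayed when contact was lost. Now I go to the post with the jaws turned along the swing tangent.

```bash
python3 -m crank '-.05 0 .3 0 0 0 0;0 0 .3 0 0 0 0;0 0 .2 0 0 0 0.6'; python3 -m crank '.05 -.176 0 0 0 .053 .64;.05 -.176 0 0 0 .053 .64;.05 -.176 0 0 0 .053 .64;.05 -.176 0 0 0 .053 .64;.05 -.176 0 0 0 .053 .64'; python3 -m crank '.05 -.176 0 0 0 .053 .64;.05 -.176 0 0 0 .053 .64;.05 -.176 0 0 0 .053 .64;.05 -.176 0 0 0 .053 .64;0 0 0 0 0 0 .64'
python3 - <<'E'
from h import *
import cv2
s=env.state();print(s['q'])
im=env.read_camera('top'); 
c=im[90:300,200:400]; cv2.imwrite('pics/topz6.png',cv2.resize(c,None,fx=2.8,fy=2.8,interpolation=cv2.INTER_CUBIC)[:,:,::-1])
E
```

```text
clock: 6.32
tcp_pos: [0.5649, 0.1169, 0.2699]
tcp_rot: [0.011, 1.0, 0.0, 0.002]
contact_force: [0.0, 0.2, 0.1]
opening: 0.0076
clock: 6.95
tcp_pos: [0.5946, 0.0104, 0.2681]
tcp_rot: [-0.397, 0.918, -0.0, 0.001]
contact_force: [-0.9, -0.1, 0.8]
opening: 0.0573
clock: 7.58
tcp_pos: [0.607, 0.0618, 0.2435]
tcp_rot: [-0.594, 0.799, -0.088, -0.035]
contact_force: [-0.4, 0.2, -0.3]
opening: 0.0598
[ 0.07673983  0.36022176  1.54356618 -0.19931997  1.21048335 -2.70366408]
```

View pics/topz6.png

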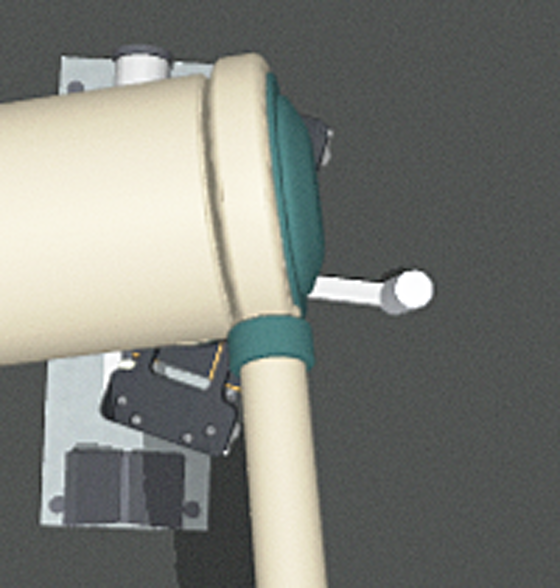

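The wrist's last joint reached its range limit at -2.70, which stalled the turn and tilted the tool. I'll unwind it the other way; first I work out the tilt correction.

```bash
cat >> h.py <<'E'
from scipy.spatial.transform import Rotation as Ro
def tilt():
    s=env.state();R=Ro.from_quat(s['tcp_rot']);z=R.as_matrix()[:,2]
    v=np.cross(z,[0,0,-1]); Rn=Ro.from_rotvec(v*np.arcsin(np.linalg.norm(v))/np.linalg.norm(v))
    y=(Rn*R).as_matrix()[:,1]
    print('pos',s['tcp_pos'].round(4),'tiltfix share',(Rn.as_rotvec()/np.pi).round(4),'jaw deg',np.degrees(np.arctan2(y[1],y[0])).round(2),'q',np.round(s['q'],2))
E
python3 -c "from h import *;tilt()"
```

```text
pos [0.6076 0.0605 0.2442] tiltfix share [0.0585 0.0155 0.    ] jaw deg 163.08 q [ 0.07  0.36  1.54 -0.2   1.21 -2.7 ]
```

```bash
python3 -m crank '0 0 .05 0 0 -.05 .64;0 0 .05 0 0 -.05 .64'; python3 -c "from h import *;tilt()"
```

```text
clock: 7.88
tcp_pos: [0.6082, 0.0584, 0.2575]
tcp_rot: [-0.456, 0.885, -0.082, -0.048]
contact_force: [-0.1, 0.2, 1.1]
opening: 0.0603
pos [0.6082 0.0584 0.2575] tiltfix share [ 0.0604 -0.0032  0.    ] jaw deg 144.58 q [ 0.07  0.38  1.48 -0.2   1.31 -2.4 ]
```

```bash
python3 -m crank '0 0 .02 .03 0 -.04 .64;0 0 .02 .03 0 -.04 .64;0 -.1 0 0 0 -.055 .64;0 -.1 0 0 0 -.055 .64;0 -.1 0 0 0 -.055 .64'; python3 -m crank '0 -.1 0 0 0 -.055 .64;0 -.1 0 0 0 -.055 .64;0 -.1 0 0 0 -.055 .64;0 -.1 0 0 0 -.055 .64;0 -.1 0 0 0 -.055 .64';python3 -m crank '0 -.1 0 0 0 -.055 .64;0 -.1 0 0 0 -.055 .64;0 0 0 0 0 -.055 .64;0 0 0 0 0 -.055 .64;0 0 0 0 0 -.055 .64';  python3 -c "from h import *;tilt()"
```

```text
clock: 8.5
tcp_pos: [0.6083, 0.0214, 0.2622]
tcp_rot: [-0.092, 0.996, 0.012, -0.011]
contact_force: [-0.8, -0.1, 0.7]
opening: 0.0603
clock: 9.12
tcp_pos: [0.6081, -0.0386, 0.2622]
tcp_rot: [0.333, 0.943, 0.016, -0.005]
contact_force: [-0.2, -0.7, 0.2]
opening: 0.0599
clock: 9.75
tcp_pos: [0.608, -0.0623, 0.2622]
tcp_rot: [0.697, 0.717, 0.018, 0.002]
contact_force: [0.4, 0.1, -0.0]
opening: 0.0602
pos [ 0.608  -0.0623  0.2622] tiltfix share [-0.0071  0.0087  0.    ] jaw deg 1.56 q [-0.23  0.34  1.51  0.03  1.27 -0.27]
```

```bash
python3 -m crank '.08 -.09 0 -.007 .009 -.035 .64;0 0 0 0 0 0 .64;0 0 -.2 0 0 0 .64';  python3 -c "from h import *;tilt()
import cv2
for n in('side','top'):
    im=env.read_camera(n)
    c=im[90:300,200:400]; cv2.imwrite('pics/z7%s.png'%n,cv2.resize(c,None,fx=2.8,fy=2.8,interpolation=cv2.INTER_CUBIC)[:,:,::-1])
"
```

```text
clock: 10.12
tcp_pos: [0.6183, -0.0723, 0.2393]
tcp_rot: [0.733, 0.681, 0.001, 0.001]
contact_force: [0.4, -0.2, 0.6]
opening: 0.06
pos [ 0.6183 -0.0723  0.2393] tiltfix share [0.0002 0.0012 0.    ] jaw deg -4.23 q [-0.23  0.38  1.5   0.    1.25 -0.15]
```

View pics/z7side.png

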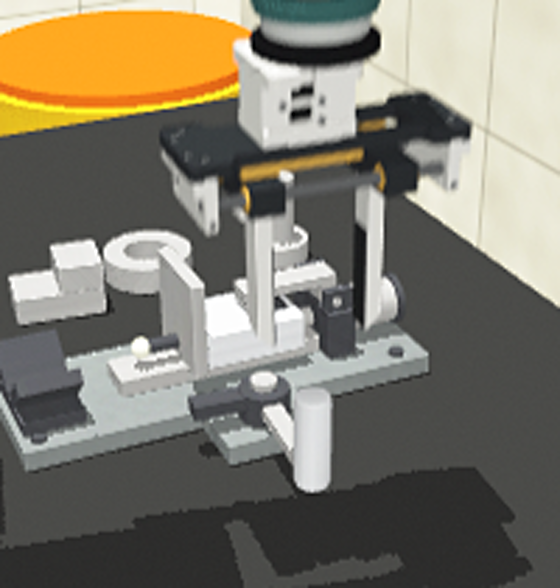

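View pics/z7top.png

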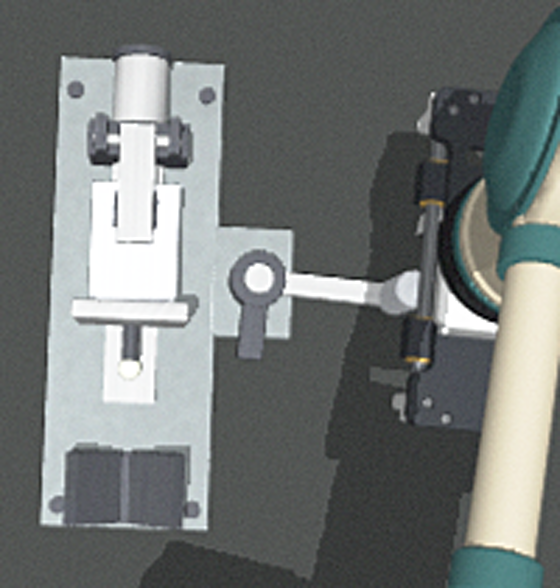

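The gripper is centred over the post and straddles it; the slide is still latched. Next I descend.

```bash
python3 -m crank '0 0 -.22 0 0 0 .64;0 0 -.22 0 0 0 .64;0 0 -.22 0 0 0 .64;0 0 0 0 0 0 .64'; python3 -m crank '0 0 0 0 0 0 .32;0 0 0 0 0 0 .32;0 0 0 0 0 0 .32' 5;  python3 - <<'E'
from h import *
tilt()
h=np.array([.6265,.0265]);s=env.state();d=s['tcp_pos'][:2]-h
print(np.hypot(*d)); a0=np.arctan2(d[1],d[0]); print(np.degrees(a0))
# path
end=np.radians(180-.5) # direction -x fixture ; clockwise => decreasing angle
a0=a0 if a0>0 else a0+2*np.pi
A=np.linspace(a0,end,11);p=h+.1*np.c_[np.cos(A),np.sin(A)]
print((np.diff(p,axis=0)/.12).round(3).tolist(), np.diff(A)[0]/np.pi)
E
```

```text
clock: 10.72
tcp_pos: [0.6159, -0.0712, 0.157]
tcp_rot: [0.733, 0.68, -0.002, -0.002]
contact_force: [-0.3, 0.7, 0.3]
opening: 0.0601
clock: 11.1
tcp_pos: [0.6175, -0.0712, 0.1592]
tcp_rot: [0.733, 0.68, -0.0, 0.0]
contact_force: [-0.2, 0.6, -0.4]
opening: 0.0337
pos [ 0.6175 -0.0712  0.1592] tiltfix share [ 0.0002 -0.      0.    ] jaw deg -4.24 q [-0.23  0.45  1.61 -0.    1.08 -0.15]
0.09809475567702047
-95.28202798199072
[[-0.122, 0.021], [-0.118, 0.038], [-0.111, 0.055], [-0.101, 0.071], [-0.09, 0.085], [-0.076, 0.098], [-0.061, 0.108], [-0.044, 0.116], [-0.026, 0.121], [-0.008, 0.124]] -0.04734331778778299
```

```bash
python3 -m crank '-.122 .01 0 0 0 -.047 .32;-.118 .035 0 0 0 -.047 .32;-.111 .055 0 0 0 -.047 .32'; python3 -m crank '-.101 .071 0 0 0 -.047 .32;-.09 .085 0 0 0 -.047 .32;-.076 .098 0 0 0 -.047 .32;0 0 0 0 0 0 .32';python3 - <<'E'
from h import *
tilt()
h=np.array([.6265,.0265]);s=env.state();d=s['tcp_pos'][:2]-h
print(np.hypot(*d)); a0=np.arctan2(d[1],d[0])%(2*np.pi); print(np.degrees(a0))
import cv2
for n in('side',):
    im=env.read_camera(n)
    c=im[90:300,180:380]; cv2.imwrite('pics/z8%s.png'%n,cv2.resize(c,None,fx=2.8,fy=2.8,interpolation=cv2.INTER_CUBIC)[:,:,::-1])
end=np.radians(180-.5)
A=np.linspace(a0,end,5);p=h+.1*np.c_[np.cos(A),np.sin(A)]
print((np.diff(p,axis=0)/.12).round(3).tolist(), np.diff(A)[0]/np.pi)
E
```

```text
clock: 11.48
tcp_pos: [0.576, -0.0594, 0.1591]
tcp_rot: [0.866, 0.501, 0.001, 0.001]
contact_force: [2.5, -0.1, -0.2]
opening: 0.0305
clock: 11.98
tcp_pos: [0.5427, -0.0282, 0.1588]
tcp_rot: [0.953, 0.302, -0.0, -0.001]
contact_force: [0.5, -0.7, -0.2]
opening: 0.0302
pos [ 0.5427 -0.0282  0.1588] tiltfix share [-0.0004 -0.0002 -0.    ] jaw deg -54.85 q [-0.18  0.35  1.79  0.    1.01  0.78]
0.10008688233898438
213.1102011182554
[[-0.059, 0.107], [-0.043, 0.114], [-0.026, 0.119], [-0.008, 0.122]] -0.046680834886465856
```

View pics/z8side.png

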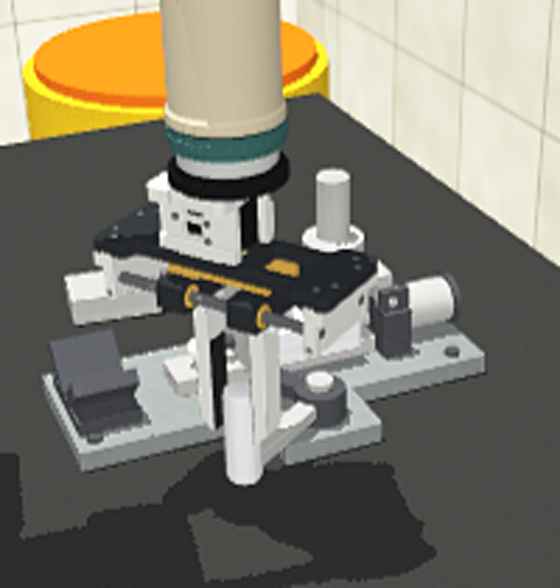

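The post is between the fingers at about (240,400) and the lever is following. I'll finish the arc gently and feel for the stop.

```bash
python3 -m crank '-.06 .107 0 0 0 -.047 .32;-.043 .114 0 0 0 -.047 .32;-.026 .119 0 0 0 -.047 .32'; python3 -m crank '-.008 .1 0 0 0 -.045 .32;0 0 0 0 0 0 .32'; python3 -m crank '0 .03 0 0 0 0 .32;0 0 0 0 0 0 .32'
```

```text
clock: 12.4
tcp_pos: [0.5281, 0.0114, 0.1585]
tcp_rot: [0.997, 0.083, 0.0, -0.0]
contact_force: [1.7, -2.5, 1.0]
opening: 0.0303
clock: 12.65
tcp_pos: [0.5269, 0.0244, 0.1583]
tcp_rot: [1.0, 0.015, 0.0, -0.001]
contact_force: [0.1, -0.2, -0.1]
opening: 0.0303
clock: 12.9
tcp_pos: [0.5265, 0.0274, 0.1581]
tcp_rot: [1.0, 0.014, -0.0, -0.001]
contact_force: [-0.1, -1.1, 1.1]
opening: 0.0301
```

```bash
python3 -m crank '0 .025 0 0 0 0 .32;0 0 0 0 0 0 .32'; python3 -m crank '0 .025 0 0 0 0 .32;0 0 0 0 0 0 .32'
```

```text
clock: 13.15
tcp_pos: [0.5263, 0.0298, 0.158]
tcp_rot: [1.0, 0.014, -0.0, 0.0]
contact_force: [-0.4, -5.7, 0.9]
opening: 0.0299
clock: 13.4
tcp_pos: [0.5263, 0.0315, 0.158]
tcp_rot: [1.0, 0.014, -0.001, 0.002]
contact_force: [-0.8, -9.6, 1.4]
opening: 0.0327
```

The force climbed to 9.6 N, so the lever is at its end stop. Now I open, lift clear and check.

```bash
python3 -m crank '0 0 0 0 0 0 .55;0 0 0 0 0 0 .55;0 0 0 0 0 0 .55'; python3 -m crank '0 0 .3 0 0 0 .55;0 0 .4 0 0 0 .55;0 0 .4 0 0 0 .55;-.4 0 .2 0 0 0 .55;-.5 0 0 0 0 0 .55';python3 -m crank '-.5 0 0 0 0 0 .55;0 0 0 0 0 0 .55';python3 - <<'E'
from h import *
import cv2
ims={}
for n in('side','top'):
    im=env.read_camera(n)
    c=im[90:300,180:380]; cv2.imwrite('pics/z9%s.png'%n,cv2.resize(c,None,fx=2.8,fy=2.8,interpolation=cv2.INTER_CUBIC)[:,:,::-1])
h=np.array([.6265,.0265])
for n in('side','top'):
  for q,z in(('lever_post',.096),('lever_hinge',.05),('push_plate',.085)):
    r=env.mark_of(q,n)
    if r: print(n,q,r[0]['p'],atz(r[0]['uv'],n,z).round(4))
E
```

```text
clock: 13.78
tcp_pos: [0.5264, 0.0343, 0.158]
tcp_rot: [1.0, 0.013, -0.0, -0.001]
contact_force: [-0.2, 0.3, 0.2]
opening: 0.0518
clock: 14.4
tcp_pos: [0.4191, 0.034, 0.3161]
tcp_rot: [1.0, 0.013, 0.002, -0.001]
contact_force: [-0.6, -0.1, 0.5]
opening: 0.0515
clock: 14.65
tcp_pos: [0.3541, 0.0345, 0.314]
tcp_rot: [1.0, 0.013, -0.001, -0.001]
contact_force: [1.1, 0.3, -0.1]
opening: 0.0517
side lever_post 0.58 [0.5208 0.0169 0.096 ]
side lever_hinge 0.76 [0.6237 0.0223 0.05  ]
side push_plate 0.78 [0.5958 0.1212 0.085 ]
top lever_post 0.89 [0.525  0.0331 0.096 ]
top lever_hinge 0.74 [0.5244 0.0251 0.05  ]
top push_plate 0.74 [0.588  0.1194 0.085 ]
```

View pics/z9side.png

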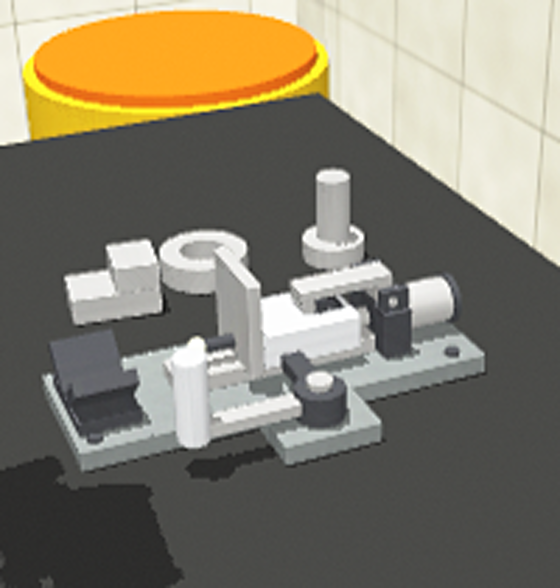

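View pics/z9top.png

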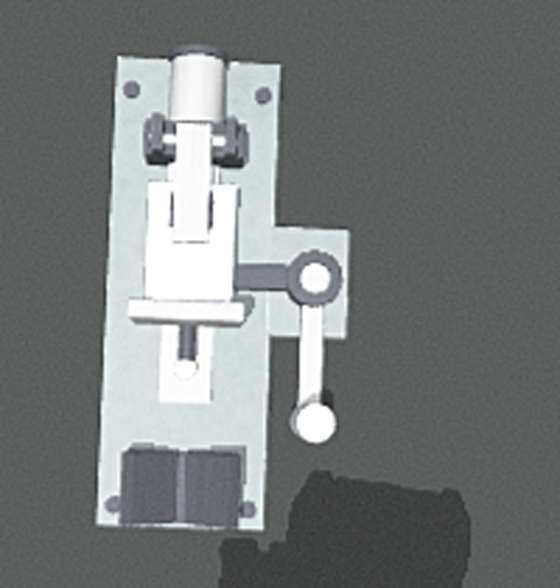

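The nose meets the slide side at (235,277) and the arm points along -x. I'll check the angle numerically.

Run:
```python
from h import *
Z=lambda u,v:((u+.5)/2.8-.5+180,(v+.5)/2.8-.5+90)
th=-.0091;R=np.array([[np.cos(th),-np.sin(th)],[np.sin(th),np.cos(th)]])
p=atz(Z(316,422),'top',.096)[:2];h=atz(Z(315,277),'top',.051)[:2]
for hh in(h,np.array([.6261,.0271])):
    d=R.T@(p-hh);print(p,hh,np.hypot(*d),np.arctan2(-d[0],-d[1]))
a=atz(Z(311,312),'top',.039)[:2];b=atz(Z(312,395),'top',.039)[:2];d=R.T@(b-a);print('arm',np.arctan2(-d[0],-d[1]))
s=env.state();print(s['contact_force'],s['clock'])
```

```text
[0.52679587 0.02829779] [0.62683274 0.02761764] 0.10003918644204118 1.5684952912574361
[0.52679587 0.02829779] [0.6261 0.0271] 0.09931135788576415 1.5737576134022868
arm 1.5246127136118397
[ 0.31658608 -0.78026118 -0.70856412] 15.05
```

Lever at about 1.57 rad, slide latched and robot clear, so I'm handing in.

```bash
python3 -c "
from station import env
print(env.close_job())"
```

```text
the job is handed in; nothing more can be done
None
```

The slide is latched, the lock lever is at its end stop, and I handed the job in at about 15 s. `env.close_job()` gave no verdict.

- **Slide:** I pushed the plate back about 42 mm with the closed fingers, at up to about 12 N in the push direction. The pawl dropped in, and the slide stayed back when I let go. In the last pictures the plate is still back, by 31 mm (top) to 51 mm (side) from the networks' point marks. Those marks are rough, so the evidence for the latch is the pictures: the pawl lies level and the slide held on its own.
- **Lever:** I caged the post between the fingers and swung it until the force rose to 9.6 N against the stop. From the top picture the angle is 1.57 rad measured by the post and hub, and about 1.52 rad by the arm edge. Both are above the 1.45 limit. The clamp nose meets the side of the slide.
- **Robot and loose parts:** The fingers are open and well clear, with only noise-level force readings. The ring, shaft and block look unmoved in the side view; I did not measure their positions again.

**Two things went wrong or disagreed:**
- On the way to the post I turned the wrong way, and the last joint ran onto its limit: -2.704 rad read against a stated -2.70. The tool tilted briefly in free air, and I unwound it the other way. If that limit is judged to the last digit, this could count against the run.
- Three network marks in the last pictures were off: the side-view post by about 11 mm, the top-view hinge, which landed on the post, and the two push-plate marks, which differ as above. I used my own pixel measurements for the lever angle.

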